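Find the soft spring mount and push its tag down

TASK

One of the three spring mounts on the plywood tray base has gone soft. Working from the robot's left to its right, press each mount's black pad down with the fingertips to feel how easily it yields, then push the orange tag of the softest mount fully down. Leave the other two tags up, pull or lift nothing, leave the loose things around where they are, and let all the pads spring back up.

Things in the scene. Friction and masses are not known exactly. Their poses are not given: they have to be found in the camera images.
- base: plywood tray base, 190 (its x) x 470 (its y) x 12 mm, screwed to the bench. Origin: centre of its underside, on the bench. Its y axis runs along the row of mounts, towards the robot's left (within 0.25 rad). Three look-alike spring mounts stand on it. Their sprung pads (spring_1, spring_2 and spring_3, one of them the softest) are dealt out anew among the mounts each time; which is where is not in the state and cannot be seen.
- mount_left: the left spring mount as seen from the robot: aluminium foot 130 (its x) x 60 (its y) x 8 mm, screwed on the plywood base. Origin: centre of the foot's underside, 12 mm above the bench. A round black pad on a coil spring stands 35 mm from the origin towards its -x (the robot's side), an orange tag in a grey holder 35 mm from the origin towards its +x. Next mount about 150 mm away along the base; turned by up to 0.18 rad from the base's axes. z is up.
- pad_left_top (a point): centre of the flat round top of the left mount's black pad at rest, 44 mm across, 72 mm above the bench. The point is fixed to the mount: it does not go down with the pad. The pad goes straight down by up to 14 mm to its stop and springs back when let go. The three pads begin to yield at about 1 N, and then take about 0.3 (the softest), 0.6 and 1.0 N more per mm.
- tag_left (a joint): how far the left mount's orange tag is pushed down, m: starts between 0 and 0.004, 0.020 is fully down (its stop), negative is pulled up. Slides vertically with about 4 N of friction and stays where it is left.
- tag_left_top (a point): centre of the flat top of the left mount's orange tag, a cap 18 (mount's x) x 28 (mount's y) x 6 mm; 76 to 80 mm above the bench at the start, 60 mm when fully down; the holder below it has its top at 53 mm. Moves with the tag.
- mount_middle: the middle spring mount as seen from the robot: aluminium foot 130 (its x) x 60 (its y) x 8 mm, screwed on the plywood base. Origin: centre of the foot's underside, 12 mm above the bench. A round black pad on a coil spring stands 35 mm from the origin towards its -x (the robot's side), an orange tag in a grey holder 35 mm from the origin towards its +x. Next mount about 150 mm away along the base; turned by up to 0.18 rad from the base's axes. z is up.
- pad_middle_top (a point): centre of the flat round top of the middle mount's black pad at rest, 44 mm across, 72 mm above the bench. The point is fixed to the mount: it does not go down with the pad. The pad goes straight down by up to 14 mm to its stop and springs back when let go. The three pads begin to yield at about 1 N, and then take about 0.3 (the softest), 0.6 and 1.0 N more per mm.
- tag_middle (a joint): how far the middle mount's orange tag is pushed down, m: starts between 0 and 0.004, 0.020 is fully down (its stop), negative is pulled up. Slides vertically with about 4 N of friction and stays where it is left.
- tag_middle_top (a point): centre of the flat top of the middle mount's orange tag, a cap 18 (mount's x) x 28 (mount's y) x 6 mm; 76 to 80 mm above the bench at the start, 60 mm when fully down; the holder below it has its top at 53 mm. Moves with the tag.
- mount_right: the right spring mount as seen from the robot: aluminium foot 130 (its x) x 60 (its y) x 8 mm, screwed on the plywood base. Origin: centre of the foot's underside, 12 mm above the bench. A round black pad on a coil spring stands 35 mm from the origin towards its -x (the robot's side), an orange tag in a grey holder 35 mm from the origin towards its +x. Next mount about 150 mm away along the base; turned by up to 0.18 rad from the base's axes. z is up.
- pad_right_top (a point): centre of the flat round top of the right mount's black pad at rest, 44 mm across, 72 mm above the bench. The point is fixed to the mount: it does not go down with the pad. The pad goes straight down by up to 14 mm to its stop and springs back when let go. The three pads begin to yield at about 1 N, and then take about 0.3 (the softest), 0.6 and 1.0 N more per mm.
- tag_right (a joint): how far the right mount's orange tag is pushed down, m: starts between 0 and 0.004, 0.020 is fully down (its stop), negative is pulled up. Slides vertically with about 4 N of friction and stays where it is left.
- tag_right_top (a point): centre of the flat top of the right mount's orange tag, a cap 18 (mount's x) x 28 (mount's y) x 6 mm; 76 to 80 mm above the bench at the start, 60 mm when fully down; the holder below it has its top at 53 mm. Moves with the tag.
- spacer: brass ring spacer, 18 mm across, 25 mm high, standing on the plywood base between two mounts; origin at its underside. Loose; leave it alone.
- standoff: square steel standoff, 14 x 14 x 34 mm, standing on the plywood base between two mounts; origin at its underside. Loose; leave it alone.
- heat_gun: green heat gun lying on its side, about 230 x 190 x 72 mm, nozzle towards its -x, handle towards its +y; origin at its underside. Loose; leave it alone.
- screwdriver: red-handled screwdriver lying along its x axis; origin at its underside. Loose; leave it alone.
- glue: white glue bottle with a red cap, 44 mm across, 120 mm high; origin at its underside. Loose; leave it alone.
- tape: amber tape roll lying flat, 90 mm across, 20 mm high; origin at the centre of its underside. Loose; leave it alone.
- rib: plywood wing rib with three round holes lying flat, 55 x 220 x 6 mm; origin at the centre of its underside. Loose; leave it alone.
- sanding_block: cork sanding block, 60 x 100 x 30 mm; origin at the centre of its underside. Loose; leave it alone.

How it is judged:
By the outcome, as a careful person would: the job done as asked, in the order asked, and still so for the second after the job is handed in, with the robot touching nothing.
It also fails if it takes over 48 s, if anything falls off the work surface, if the arm or the gripper's body presses on something with over 40 N, if the wrist force passes 120 N, or if a joint passes its speed limit or range.

ROBOT

A 6-joint arm with a two-finger parallel gripper is mounted at the origin on the work surface. World frame = base frame: x ahead of the robot, y to its left, z up, the work surface at z = 0. Lengths are in m, angles in rad, forces in N, time in s.
With the tool pointing down it reaches from about 0.35 to 0.775 m from the base axis. Payload 7.3 kg.
Tool frame: the origin (TCP) lies midway between the tips of the shut fingers; the grasp point (between the pads) lies arm.grip_depth behind it (arm.grip_depth is the distance from the TCP to the grasp point, in m); y points along the fingers, z is the direction in which the jaws open and shut, and the axes are right-handed (so a half turn about y gives the same grasp; the last joint's range is limited). The gripper opens to 92 mm and grips with 3 to 60 N. Pads are 19 mm wide; open, the fingers measure 130 mm over their backs; the gripper's body (75 mm by 190 mm) begins 47 mm behind the grasp point.
Start: joints at [-1.398, 0.342, 1.524, -0, 1.275, -0.146], TCP at [0.165, -0.499, 0.227] pointing down, gripper open.
Joint ranges: [-2.53, 2.53], [-0.77, 2.02], [0.04, 2.7], [-1, 4.14], [0.28, 2.66], [-3.11, 3.11]. Speed limits (rad/s): [2.57, 2.57, 3.14, 3.14, 3.14, 3.14].

INTERFACE

Orientations are given as a unit quaternion [x, y, z, w].
In Python, from cell import arm, read_camera gives the robot as it stands.
- The arm moves only by the tool apply_moves, never from a script. Its argument "commands" is a list of rows, each a list of 7 numbers: the shift along the world's x, y, z in m, then the turn, a rotation vector about the world's x, y, z in rad, then the gripper command: -1 is fully open, 1 is shut, values between are in proportion. In form: [[tx, ty, tz, ax, ay, az, hand], ...]. A call has 1 to 12 rows; each row is the pose to reach, as a shift and turn from the pose commanded when the call began; what a row does not reach only later rows make up. A row lasts 1/10 s, in which the tool goes at most 50 mm and 8.59 degrees, less where a joint would pass 70% of its speed; a pose out of reach is approached as far as the arm can. A call with a gripper value outside its range is refused whole. The fingers move at their own pace and stop on an object; "newtons" is the grip in N (left out, the last holds). Time passes only in rows, so rows that repeat a pose let the fingers close. It gives the time, the measured TCP pose, the force and the opening at its end, in the units of the state.
- arm.observe(): the state, without advancing time (a new reading comes with each control period).
- read_camera(name): name is "scene" or "top" or "wrist"; returns a dict with "frame" (384x512x3 uint8, red, green, blue), "range_z" (384x512 float32, m along the optical axis (not along the pixel's ray), 0 where there is no reading), "mtx" (3x3 intrinsics, pixels), "k1" (the pictures are not rectified: a ray, as slopes to the right and down, at radius r is drawn at 1 + k1 r^2 times it, then the intrinsics apply), "extrinsics" (4x4, takes a point from world to camera coordinates). Camera axes: x right, y up, looking along -z (the intrinsics and any distortion apply to the point x, -y, -z); pixel columns grow to the right and rows downward; lengths in m; the calibration is good to about 2 mm. A picture is of the moment at which its call begins.
- arm.job_done(): hands the job in, once; it reports no verdict.
The state is a dict: "time": time; "q": joint angles; "joint_vel": joint speeds; "joint_torque": joint torques, N m; "tool_pos": TCP position; "ee_rot": TCP orientation; "contact_force": force on the tool from outside, world axes, zero at the start; "wrist_torque": the same for the moment, N m; "width": finger opening in m.
Only numpy, scipy, OpenCV 4.12 (cv2) and the standard library are available. Lean on these libraries where they do the work, as an engineer would, in place of code of your own. Each camera call takes 0.05 s, during which the arm holds its last target.

## Working session

There is one attempt and no reset: what is moved stays moved. The work goes in short steps, Python scripts to look and compute and a tool call to move; the robot and the scene stay as the last step left them, time stands still between calls to the robot, and variables do not carry over. Pictures are saved under pics/ and viewed, and the job is handed in when it is done.

Besides the shell and the picture viewer there is one more tool, called after ">>>" by a JSON object that holds its "name" and its "arguments", one argument or row to a line. apply_moves: Moves the arm, as the interface text tells. Its arguments: {"type":"object","properties":{"commands":{"type":"array","items":{"type":"array","items":{"type":"number"}}},"newtons":{"type":"number"}},"required":["commands"]}

```bash
ls; mkdir -p pics
python3 - <<'E'
from cell import arm, read_camera
import cv2
s=arm.observe()
for k,v in s.items(): print(k,v)
print(arm.grip_depth)
for n in ["scene","top","wrist"]:
    c=read_camera(n); cv2.imwrite(f"pics/{n}0.png",c["frame"][:,:,::-1]); print(n,c["mtx"],c["k1"],c["extrinsics"])
    import numpy as np; np.savez(f"{n}0.npz",**c)
E
```

```text
pics
time 0.0
q [-1.39800560e+00  3.42737726e-01  1.52502038e+00  1.10072757e-06
  1.27539074e+00 -1.45981582e-01]
joint_vel [0.00156375 0.00031966 0.00113386 0.00097416 0.00027988 0.00131152]
joint_torque [-2.58915986e-05 -4.31237698e+01 -2.44220138e+01  7.16627156e-02
  5.59932785e-02 -1.45013391e-04]
tool_pos [ 0.16449549 -0.49813605  0.226036  ]
ee_rot [-0.11223331  0.69869409 -0.69759378  0.1122193 ]
contact_force [0.0668001  0.44006814 0.17734315]
wrist_torque [-0.03194056 -0.00159446  0.02608824]
width 0.09168046716851165
0.0188
scene [[494.9026287    0.         260.17056811]
 [  0.         494.9026287  189.64195711]
 [  0.           0.           1.        ]] -0.04664954523098604 [[-0.34210659  0.9394121  -0.02163309  0.21315169]
 [-0.59522431 -0.19883421  0.77857112  0.28377689]
 [ 0.72709773  0.27923085  0.62718341 -1.82943913]
 [ 0.          0.          0.          1.        ]]
top [[356.81221828   0.         255.09503241]
 [  0.         356.81221828 187.42087074]
 [  0.           0.           1.        ]] -0.07159607632741306 [[-0.01983632 -0.99966656 -0.01653164  0.00610887]
 [ 0.99679587 -0.02105547  0.07716648 -0.58836132]
 [-0.07748883 -0.01494797  0.99688116 -1.08332652]
 [ 0.          0.          0.          1.        ]]
wrist [[345.13489126   0.         252.78499619]
 [  0.         345.13489126 192.31707187]
 [  0.           0.           1.        ]] -0.0030263838684325313 [[ 0.31352689 -0.94957399 -0.00318252 -0.52384981]
 [ 0.91785104  0.30390844 -0.25532161  0.03209787]
 [ 0.24341395  0.07712911  0.96685094 -0.39005385]
 [ 0.          0.          0.          1.        ]]
```

View pics/top0.png

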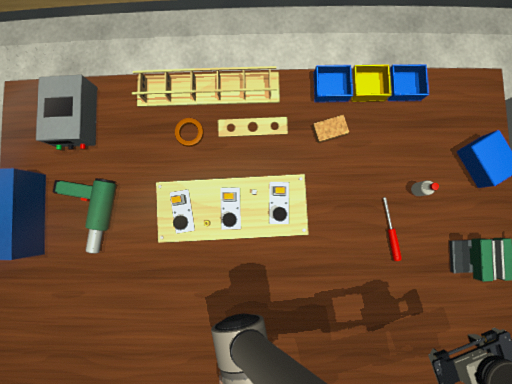

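View pics/scene0.png

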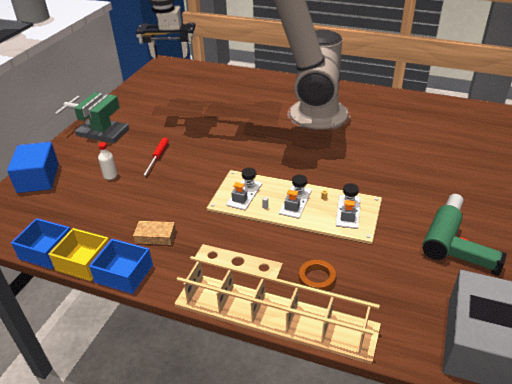

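The top view shows the black pads at about (181,223), (229,221) and (280,214). The tags are at (178,199), (230,195) and (279,189), the spacer at (207,222) and the standoff at (253,191). The scene view agrees. Next I'll measure them.

```bash
cat > h.py <<'E'
import numpy as np, cv2
def ray(c,uv,z):
    m=c["mtx"];E=c["extrinsics"];k=float(c["k1"])
    d=np.array([(uv[0]-m[0,2])/m[0,0],(uv[1]-m[1,2])/m[1,1]]);s=d.copy()
    for _ in range(20): s=d/(1+k*(s@s))
    v=E[:3,:3].T@np.array([s[0],-s[1],-1]);o=-E[:3,:3].T@E[:3,3]
    return o+v*(z-o[2])/v[2]
def proj(c,p):
    E=c["extrinsics"];m=c["mtx"];q=E[:3,:3]@p+E[:3,3];s=np.array([q[0],-q[1]])/-q[2]
    s=s*(1+float(c["k1"])*(s@s));return np.array([m[0,0]*s[0]+m[0,2],m[1,1]*s[1]+m[1,2]])
def blobs(mask,amin):
    n,l,st,ce=cv2.connectedComponentsWithStats(mask.astype(np.uint8))
    return [(ce[i],st[i]) for i in range(1,n) if st[i][4]>=amin]
E
python3 - <<'E'
from h import *
for n,box in (("top",(150,310,170,250)),("scene",(205,385,160,245))):
    c=dict(np.load(f"{n}0.npz")); f=c["frame"]; hsv=cv2.cvtColor(f,cv2.COLOR_RGB2HSV)
    R=np.zeros(f.shape[:2],bool);R[box[2]:box[3],box[0]:box[1]]=1
    bl=R&(hsv[...,2]<50); og=R&(hsv[...,0]<22)&(hsv[...,1]>200)&(hsv[...,2]>150)
    for nm,m,z in (("black",bl,.072),("orange",og,.078)):
        for ce,st in blobs(m,6): print(n,nm,ce.round(1),st,ray(c,ce,z).round(4))
    x0,x1,y0,y1=box
    cv2.imwrite(f"pics/{n}crop.png",cv2.resize(f[y0:y1,x0:x1,::-1],None,fx=4.4,fy=4.4,interpolation=cv2.INTER_NEAREST))
E
```

```text
top black [279.3 213.5] [274 208  12  12 121] [ 0.5059 -0.0764  0.072 ]
top black [229.1 219.4] [223 214  13  12 107] [0.4915 0.0718 0.072 ]
top black [181.6 225.8] [175 221  12   8  20] [0.4753 0.213  0.072 ]
scene black [248.1 176.2] [243 169  12  11  52] [ 0.5293 -0.0695  0.072 ]
scene black [299.1 183.8] [293 180  14   7  52] [0.5168 0.0791 0.072 ]
scene black [350.  192.7] [343 188  15   9  58] [0.5108 0.2222 0.072 ]
scene orange [238.7 186.5] [234 183  10   9  54] [ 0.5888 -0.0742  0.078 ]
scene orange [292.  194.3] [288 191  10   9  59] [0.5746 0.0761 0.078 ]
scene orange [348.9 204.5] [345 201   9   9  66] [0.5674 0.2307 0.078 ]
```

View pics/topcrop.png

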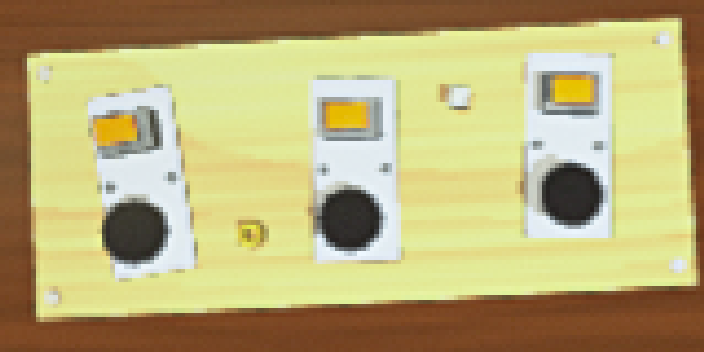

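View pics/scenecrop.png

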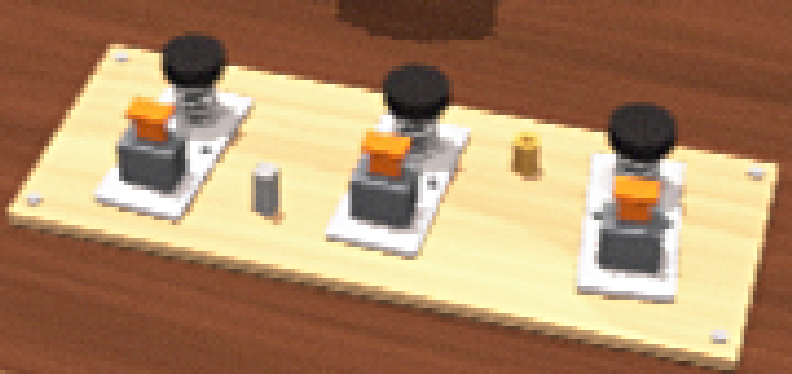

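Run:
```python
from h import *
c=dict(np.load("top0.npz")); f=c["frame"]; hsv=cv2.cvtColor(f,cv2.COLOR_RGB2HSV)
x0,x1,y0,y1=(150,310,170,250)
R=np.zeros(f.shape[:2],bool);R[y0:y1,x0:x1]=1
bl=R&(hsv[...,2]<75); og=R&(hsv[...,0]<23)&(hsv[...,1]>200)&(hsv[...,2]>180)
wf=R&(hsv[...,1]<60)&(hsv[...,2]>190)
P=[];T=[]
for nm,m,z,a,L in (("black",bl,.072,40,P),("orange",og,.078,15,T)):
    for ce,st in sorted(blobs(m,a),key=lambda b:b[0][0]):
        p=ray(c,ce,z); L.append(p); print(nm,ce.round(1),st,p.round(4))
for p,t in zip(P,T):
    d=(t-p)[:2]; print("pad-tag dist",np.linalg.norm(d).round(4),"yaw",np.arctan2(d[1],d[0]).round(3))
for ce,st in blobs(wf,80):
    pass
# mount contours (non-yellow: sat low) feet minAreaRect
m=(R&((hsv[...,1]<70))).astype(np.uint8)
m=cv2.morphologyEx(m|bl.astype(np.uint8)|og.astype(np.uint8),cv2.MORPH_CLOSE,np.ones((3,3)))
for k in cv2.findContours(m,cv2.RETR_EXTERNAL,cv2.CHAIN_APPROX_NONE)[0]:
    if cv2.contourArea(k)>300:
        r=cv2.minAreaRect(np.array([ray(c,q[0],.02)[:2]*1000 for q in k],np.float32)); print("foot",r)
    elif cv2.contourArea(k)>8: print("small",k.reshape(-1,2).mean(0),ray(c,k.reshape(-1,2).mean(0),.04))
```

```text
black [179.9 222. ] [173 216  14  13 145] [0.4864 0.2179 0.072 ]
black [229.  219.2] [223 213  13  13 140] [0.4924 0.0722 0.072 ]
black [279.2 213.5] [273 207  13  14 141] [ 0.5059 -0.0761  0.072 ]
small [253.6875 191.5   ] [ 0.57464315 -0.00166001  0.04      ]
foot ((520.25537109375, 224.9847412109375), (131.07069396972656, 62.63578796386719), 8.469714164733887)
foot ((526.62890625, 73.15245056152344), (62.1394157409668, 130.3230438232422), 89.27750396728516)
foot ((540.469970703125, -77.54646301269531), (59.05800247192383, 127.07542419433594), 88.69369506835938)
```

Run:
```python
from h import *
from cell import arm
from scipy.spatial.transform import Rotation as R
s=arm.observe(); print(R.from_quat(s["ee_rot"]).as_matrix().round(3))
c=dict(np.load("top0.npz")); f=c["frame"]; hsv=cv2.cvtColor(f,cv2.COLOR_RGB2HSV)
for u,v in((178,199),(230,195),(279,189)): print(hsv[v-3:v+3,u-3:u+3].reshape(-1,3)[::5].tolist())
x0,x1,y0,y1=(150,310,170,250)
M=np.zeros(f.shape[:2],bool);M[y0:y1,x0:x1]=1
og=M&(hsv[...,0]<22)&(hsv[...,1]>220)&(hsv[...,2]>150)
for ce,st in blobs(og,5): print(ce,st,ray(c,ce,.078).round(4))
c=dict(np.load("wrist0.npz"));cv2.imwrite("pics/w.png",c["frame"][:,:,::-1])
```

```text
[[-0.95  -0.     0.313]
 [-0.313  0.001 -0.95 ]
 [-0.    -1.    -0.001]]
[[16, 137, 145], [15, 96, 151], [22, 240, 227], [23, 237, 229], [23, 237, 227], [23, 243, 228], [22, 230, 228], [25, 179, 210]]
[[78, 8, 163], [60, 7, 189], [24, 204, 230], [24, 255, 230], [25, 255, 229], [24, 235, 230], [25, 252, 232], [23, 235, 235]]
[[83, 7, 143], [120, 12, 150], [18, 203, 207], [25, 255, 233], [25, 255, 232], [25, 255, 232], [25, 240, 237], [26, 252, 232]]
```

View pics/w.png

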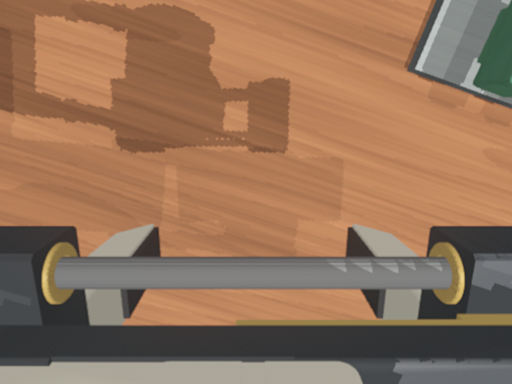

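Wrist view: no mounts visible yet, and the open fingers frame the bottom of the picture. I'll move towards the left pad with the fingers shut.

>>> {"name": "apply_moves", "arguments": {
  "commands": [
    [0.2,0.25,0,0,0,-0.17,1],
    [0.2,0.25,0,0,0,-0.17,1],
    [0.2,0.25,0,0,0,-0.17,1],
    [0.2,0.25,0,0,0,-0.17,1],
    [0.2,0.25,0,0,0,-0.17,1],
    [0.2,0.25,0,0,0,-0.17,1],
    [0.2,0.25,0,0,0,-0.17,1],
    [0.2,0.25,0,0,0,-0.17,1]
  ],
  "newtons": 10
}}

```text
time: 0.95
tool_pos: [0.3658, -0.2462, 0.2267]
ee_rot: [-0.054, 0.705, -0.705, 0.054]
contact_force: [-0.1, -0.1, 0.6]
width: 0.0323
```

>>> {"name": "apply_moves", "arguments": {
  "commands": [
    [0.055,0.32,0,0,0,0,1],
    [0.055,0.32,0,0,0,0,1],
    [0.055,0.32,0,0,0,0,1],
    [0.055,0.32,0,0,0,0,1],
    [0.055,0.32,0,0,0,0,1],
    [0.055,0.32,0,0,0,0,1],
    [0.055,0.32,0,0,0,0,1],
    [0.055,0.32,0,0,0,0,1],
    [0.055,0.32,0,0,0,0,1]
  ]
}}

```text
time: 1.85
tool_pos: [0.4195, 0.0708, 0.2265]
ee_rot: [0.053, -0.705, 0.705, -0.053]
contact_force: [-0.5, -0.6, 0.5]
width: 0.0004
```

Run:
```python
from h import *
from cell import arm, read_camera
c=read_camera("wrist"); np.savez("w1.npz",**c); f=c["frame"]; cv2.imwrite("pics/w1.png",f[:,:,::-1])
s=arm.observe(); print(s["tool_pos"],s["contact_force"],s["width"],s["time"],s["q"])
hsv=cv2.cvtColor(f,cv2.COLOR_RGB2HSV)
for nm,m,z,a in (("black",hsv[...,2]<60,.072,150),("orange",(hsv[...,0]<28)&(hsv[...,1]>200)&(hsv[...,2]>200),.078,60)):
    for ce,st in blobs(m,a): print(nm,ce.round(1),st,ray(c,ce,z).round(4))
```

```text
[0.41952458 0.07028515 0.2265677 ] [ 0.40087184  0.17324063 -0.35277811] 0.0003739046022221984 1.9 [-1.40554735e-02  1.59088497e-01  1.77411923e+00 -7.57615999e-04
  1.20886710e+00  1.40879487e+00]
black [115.3  11.9] [ 85   0  47  18 320] [0.5405 0.2037 0.072 ]
black [426.1  33.8] [411   9  48  42 553] [ 0.5624 -0.0536  0.072 ]
black [99.9 77.2] [  74   52   54   51 2118] [0.4872 0.2143 0.072 ]
black [422.4 102.5] [405  82  54  47 396] [ 0.5082 -0.0657  0.072 ]
black [270.4 109.3] [246  96  43  25 524] [0.4825 0.0649 0.072 ]
black [177.5 272.4] [    0   226   244    94 11685] [0.3126 0.1308 0.072 ]
black [252.7 243.7] [247 227  13  33 311] [0.3544 0.0613 0.072 ]
black [326.3 270.1] [  262   226   250    88 10673] [ 0.3374 -0.0153  0.072 ]
black [263.  345.5] [    0   325   512    59 20496] [0.241  0.0331 0.072 ]
```

View pics/w1.png

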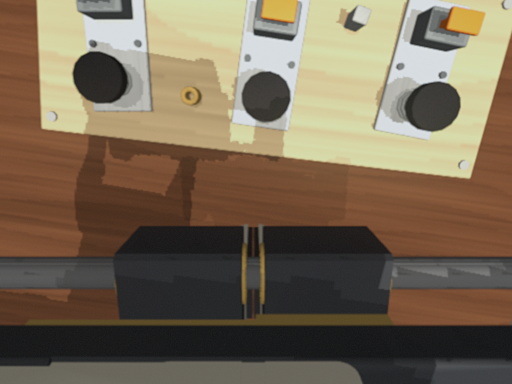

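Wrist view: pads at about (100,77), (266,97) and (432,106). The middle tag is at (279,9), the right tag at (465,20). This agrees with the top view to within 4 mm. I'll go above the left pad and down to just over it.

>>> {"name": "apply_moves", "arguments": {
  "commands": [
    [0.067,0.146,-0.03,0,0,0,1],
    [0.067,0.146,-0.03,0,0,0,1],
    [0.067,0.146,-0.03,0,0,0,1],
    [0.067,0.146,-0.03,0,0,0,1],
    [0.067,0.146,-0.06,0,0,0,1],
    [0.067,0.146,-0.1,0,0,0,1],
    [0.067,0.146,-0.13,0,0,0,1],
    [0.067,0.146,-0.145,0,0,0,1],
    [0.067,0.146,-0.147,0,0,0,1],
    [0.067,0.146,-0.147,0,0,0,1],
    [0.067,0.146,-0.147,0,0,0,1]
  ]
}}

```text
time: 3.0
tool_pos: [0.4876, 0.2168, 0.081]
ee_rot: [-0.051, 0.705, -0.705, 0.053]
contact_force: [-0.2, -0.2, -0.8]
width: 0.0009
```

Run:
```python
from h import *
from cell import arm, read_camera
s=arm.observe(); print(s["tool_pos"],s["contact_force"],s["time"])
c=read_camera("wrist"); cv2.imwrite("pics/w2.png",c["frame"][:,:,::-1]);s=arm.observe(); print(s["contact_force"])
c=read_camera("scene"); f=c["frame"]; np.savez("s2.npz",**c)
cv2.imwrite("pics/s2.png",cv2.resize(f[100:250,200:400,::-1],None,fx=4,fy=4))
c=read_camera("top"); np.savez("t2.npz",**c)
f=c["frame"];cv2.imwrite("pics/t2.png",cv2.resize(f[170:250,150:310,::-1],None,fx=4,fy=4))
hsv=cv2.cvtColor(f,cv2.COLOR_RGB2HSV)
M=np.zeros(f.shape[:2],bool);M[180:205,165:300]=1
c0=dict(np.load("top0.npz"));h0=cv2.cvtColor(c0["frame"],cv2.COLOR_RGB2HSV)
for h in (h0,hsv):
  for ce,st in blobs(M&(h[...,0]<28)&(h[...,1]>190)&(h[...,2]>170),10): print(ce.round(1),st,ray(c,ce,.078).round(4))
```

```text
[0.48761055 0.21684932 0.08098866] [-0.24327189 -0.16965772 -0.7669806 ] 3.0
[-0.22569272 -0.1781164   0.06845585]
[279.4 189.7] [276 187   8   6  45] [ 0.5759 -0.0782  0.078 ]
[228.1 195.8] [224 193   9   6  46] [0.5609 0.0732 0.078 ]
[175.8 198.9] [172 196   9   7  46] [0.555  0.2285 0.078 ]
[279.4 189.7] [276 187   8   6  45] [ 0.5759 -0.0782  0.078 ]
[228.1 195.8] [224 193   9   6  46] [0.5609 0.0732 0.078 ]
[175.7 199. ] [172 196   9   7  48] [0.5546 0.2289 0.078 ]
```

View pics/s2.png

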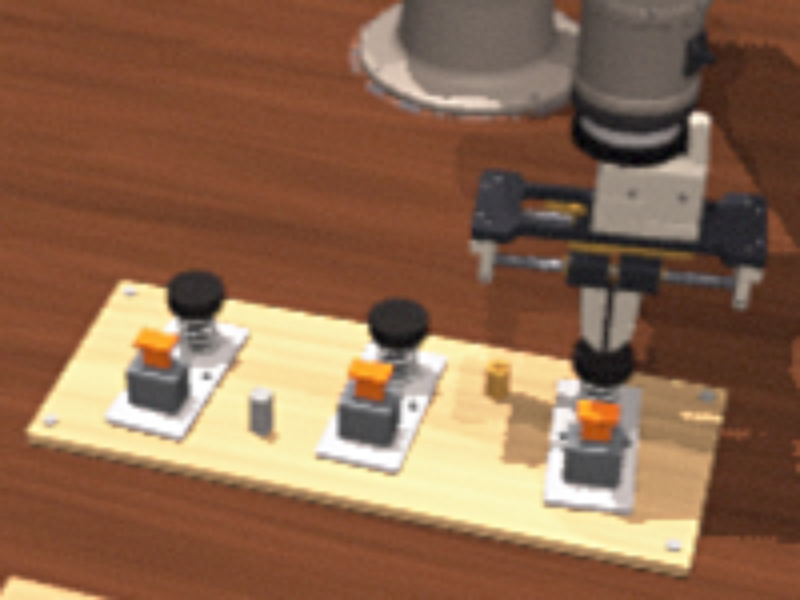

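View pics/w2.png

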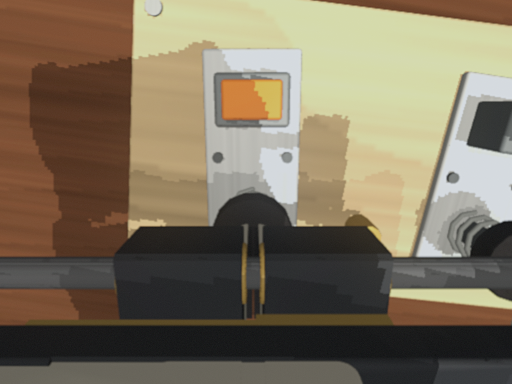

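Scene and wrist views: the shut fingers are centred over the left pad (wrist pixel (253,230)). The tag ahead is at (252,100) and the mount lines up with the tool. Now I press to about 5 mm.

>>> {"name": "apply_moves", "arguments": {
  "commands": [
    [0,0,-0.004,0,0,0,1],
    [0,0,-0.007,0,0,0,1],
    [0,0,-0.01,0,0,0,1],
    [0,0,-0.013,0,0,0,1],
    [0,0,-0.013,0,0,0,1],
    [0,0,-0.013,0,0,0,1]
  ]
}}

```text
time: 3.75
tool_pos: [0.4866, 0.2176, 0.067]
ee_rot: [0.053, -0.705, 0.705, -0.053]
contact_force: [-1.4, -0.4, 5.8]
width: 0.0002
```

>>> {"name": "apply_moves", "arguments": {
  "commands": [
    [0,0,-0.003,0,0,0,1],
    [0,0,-0.006,0,0,0,1],
    [0,0,-0.006,0,0,0,1],
    [0,0,-0.006,0,0,0,1]
  ]
}}

```text
time: 4.15
tool_pos: [0.4866, 0.2175, 0.0616]
ee_rot: [0.052, -0.705, 0.705, -0.053]
contact_force: [-2.5, -0.8, 12.1]
width: 0.0001
```

>>> {"name": "apply_moves", "arguments": {
  "commands": [
    [0,0,0,0,0,0,1]
  ]
}}

```text
time: 4.25
tool_pos: [0.4867, 0.2176, 0.0617]
ee_rot: [-0.052, 0.705, -0.705, 0.053]
contact_force: [-3.1, -0.8, 11.2]
width: 0.0006
```

>>> {"name": "apply_moves", "arguments": {
  "commands": [
    [0,0,0,0,0,0,1]
  ]
}}

```text
time: 4.35
tool_pos: [0.4866, 0.2175, 0.0617]
ee_rot: [0.052, -0.705, 0.705, -0.053]
contact_force: [-2.5, -0.7, 11.1]
width: 0.0005
```

Left: 5 mm gives about 6 N and 10 mm about 11.3 N, so roughly 1.0 N/mm (stiff). Next, the middle pad.

>>> {"name": "apply_moves", "arguments": {
  "commands": [
    [0,0,0.03,0,0,0,1],
    [0,0,0.06,0,0,0,1],
    [0.005,-0.045,0.06,0,0,-0.075,1],
    [0.005,-0.09,0.06,0,0,-0.148,1],
    [0.005,-0.135,0.06,0,0,-0.148,1],
    [0.005,-0.145,0.05,0,0,-0.148,1],
    [0.005,-0.145,0.02,0,0,-0.148,1],
    [0.005,-0.145,0.019,0,0,-0.148,1],
    [0.005,-0.145,0.019,0,0,-0.148,1],
    [0.005,-0.145,0.019,0,0,-0.148,1]
  ]
}}

```text
time: 5.35
tool_pos: [0.4921, 0.0731, 0.0804]
ee_rot: [0.0, -0.707, 0.707, -0.001]
contact_force: [-0.6, 0.6, 0.3]
width: 0.0006
```

>>> {"name": "apply_moves", "arguments": {
  "commands": [
    [0,0,-0.004,0,0,0,1],
    [0,0,-0.007,0,0,0,1],
    [0,0,-0.01,0,0,0,1],
    [0,0,-0.013,0,0,0,1],
    [0,0,-0.013,0,0,0,1],
    [0,0,-0.013,0,0,0,1]
  ]
}}

```text
time: 5.95
tool_pos: [0.4917, 0.0726, 0.0669]
ee_rot: [-0.0, 0.707, -0.707, 0.0]
contact_force: [0.1, 1.7, 2.1]
width: 0.0006
```

>>> {"name": "apply_moves", "arguments": {
  "commands": [
    [0,0,-0.003,0,0,0,1],
    [0,0,-0.006,0,0,0,1],
    [0,0,-0.006,0,0,0,1],
    [0,0,-0.006,0,0,0,1]
  ]
}}

```text
time: 6.35
tool_pos: [0.4917, 0.0725, 0.0608]
ee_rot: [-0.0, 0.707, -0.707, 0.0]
contact_force: [-0.2, 2.3, 3.8]
width: 0.0006
```

>>> {"name": "apply_moves", "arguments": {
  "commands": [
    [0,0,0,0,0,0,1]
  ]
}}

```text
time: 6.45
tool_pos: [0.4918, 0.0725, 0.0609]
ee_rot: [-0.0, 0.707, -0.707, 0.0]
contact_force: [1.1, 2.4, 4.5]
width: 0.0004
```

>>> {"name": "apply_moves", "arguments": {
  "commands": [
    [0,0,0,0,0,0,1]
  ]
}}

```text
time: 6.55
tool_pos: [0.4918, 0.0725, 0.0609]
ee_rot: [0.0, -0.707, 0.707, -0.0]
contact_force: [1.3, 2.5, 3.6]
width: 0.0006
```

Middle: about 4 N at 11 mm, so roughly 0.3 N/mm (soft). Next, the right pad.

>>> {"name": "apply_moves", "arguments": {
  "commands": [
    [0,0,0.03,0,0,0,1],
    [0,0,0.06,0,0,0,1],
    [0.014,-0.045,0.06,0,0,-0.025,1],
    [0.014,-0.09,0.06,0,0,-0.025,1],
    [0.014,-0.135,0.06,0,0,-0.025,1],
    [0.014,-0.148,0.05,0,0,-0.025,1],
    [0.014,-0.148,0.02,0,0,-0.025,1],
    [0.014,-0.148,0.019,0,0,-0.025,1],
    [0.014,-0.148,0.019,0,0,-0.025,1],
    [0.014,-0.148,0.019,0,0,-0.025,1]
  ]
}}

```text
time: 7.55
tool_pos: [0.506, -0.0751, 0.0805]
ee_rot: [-0.008, -0.707, 0.707, 0.008]
contact_force: [0.3, -1.2, -0.1]
width: 0.0006
```

>>> {"name": "apply_moves", "arguments": {
  "commands": [
    [0,0,-0.004,0,0,0,1],
    [0,0,-0.007,0,0,0,1],
    [0,0,-0.01,0,0,0,1],
    [0,0,-0.013,0,0,0,1],
    [0,0,-0.013,0,0,0,1],
    [0,0,-0.013,0,0,0,1]
  ]
}}

```text
time: 8.15
tool_pos: [0.5059, -0.0754, 0.067]
ee_rot: [0.009, 0.707, -0.707, -0.008]
contact_force: [0.9, 4.4, 3.7]
width: 0.0002
```

>>> {"name": "apply_moves", "arguments": {
  "commands": [
    [0,0,-0.003,0,0,0,1],
    [0,0,-0.006,0,0,0,1],
    [0,0,-0.006,0,0,0,1],
    [0,0,-0.006,0,0,0,1]
  ]
}}

```text
time: 8.55
tool_pos: [0.5059, -0.0754, 0.0612]
ee_rot: [0.009, 0.707, -0.707, -0.008]
contact_force: [-0.6, 3.0, 7.6]
width: 0.0008
```

>>> {"name": "apply_moves", "arguments": {
  "commands": [
    [0,0,0,0,0,0,1]
  ]
}}

```text
time: 8.65
tool_pos: [0.5059, -0.0754, 0.0612]
ee_rot: [0.009, 0.707, -0.707, -0.008]
contact_force: [-0.1, 3.5, 7.0]
width: 0.0004
```

>>> {"name": "apply_moves", "arguments": {
  "commands": [
    [0,0,0,0,0,0,1]
  ]
}}

```text
time: 8.75
tool_pos: [0.5059, -0.0754, 0.0613]
ee_rot: [0.009, 0.707, -0.707, -0.008]
contact_force: [-0.2, 2.5, 7.6]
width: 0.0002
```

Right: about 7.4 N at 11 mm, so roughly 0.6 N/mm. The middle mount is the softest, so I go above its tag.

>>> {"name": "apply_moves", "arguments": {
  "commands": [
    [0,0,0.03,0,0,0,1],
    [0,0,0.07,0,0,0,1],
    [0.015,0.04,0.07,0,0,0.025,1],
    [0.03,0.08,0.07,0,0,0.025,1],
    [0.045,0.12,0.07,0,0,0.025,1],
    [0.055,0.149,0.07,0,0,0.025,1],
    [0.055,0.149,0.05,0,0,0.025,1],
    [0.055,0.149,0.03,0,0,0.025,1],
    [0.055,0.149,0.028,0,0,0.025,1],
    [0.055,0.149,0.028,0,0,0.025,1]
  ]
}}

```text
time: 9.75
tool_pos: [0.5601, 0.0731, 0.0883]
ee_rot: [0.001, -0.707, 0.707, 0.0]
contact_force: [-0.3, -0.7, -0.0]
width: 0.0006
```

```bash
cat > look.py <<'E'
import sys
from h import *
from cell import arm, read_camera
k=sys.argv[1]
s=arm.observe(); print(s["tool_pos"],s["contact_force"],s["time"])
f=read_camera("scene")["frame"]; a=cv2.resize(f[140:240,210:380,::-1],None,fx=4.5,fy=4.5,interpolation=cv2.INTER_CUBIC); cv2.imwrite(f"pics/s{k}.png",a)
f=read_camera("wrist")["frame"]; cv2.imwrite(f"pics/w{k}.png",f[:,:,::-1])
E
python3 look.py 3
```

```text
[0.56014688 0.07310873 0.08826348] [-0.31119571 -0.68501033 -0.01969796] 9.75
```

View pics/s3.png

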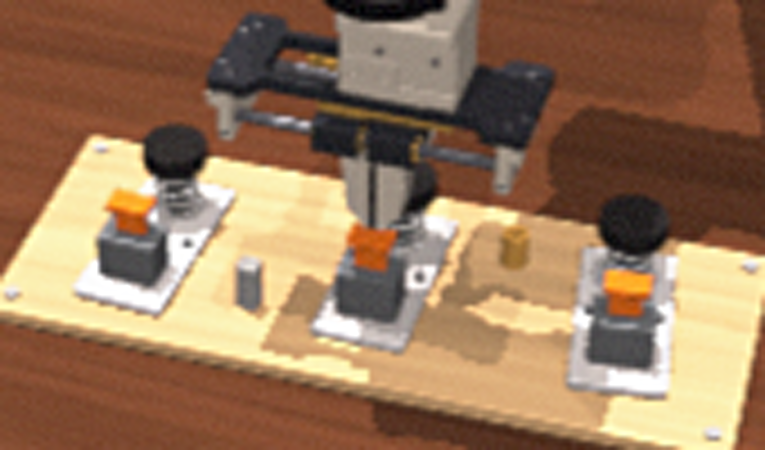

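View pics/w3.png

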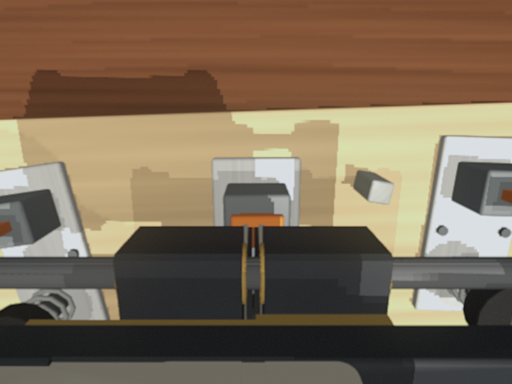

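Both views show the fingers centred over the middle tag (wrist pixel (257,220)). Pushing it down to its stop.

>>> {"name": "apply_moves", "arguments": {
  "commands": [
    [0,0,-0.006,0,0,0,1],
    [0,0,-0.01,0,0,0,1],
    [0,0,-0.014,0,0,0,1],
    [0,0,-0.018,0,0,0,1],
    [0,0,-0.022,0,0,0,1],
    [0,0,-0.026,0,0,0,1],
    [0,0,-0.028,0,0,0,1],
    [0,0,-0.028,0,0,0,1]
  ]
}}

```text
time: 10.65
tool_pos: [0.5605, 0.0735, 0.0603]
ee_rot: [-0.0, 0.707, -0.707, 0.0]
contact_force: [0.6, -0.8, 0.8]
width: 0.0005
```

>>> {"name": "apply_moves", "arguments": {
  "commands": [
    [0,0,-0.001,0,0,0,1],
    [0,0,-0.001,0,0,0,1],
    [0,0,-0.001,0,0,0,1]
  ]
}}

```text
time: 10.95
tool_pos: [0.5605, 0.0735, 0.0602]
ee_rot: [0.0, -0.707, 0.707, -0.0]
contact_force: [-1.9, -1.1, 6.7]
width: 0.0004
```

>>> {"name": "apply_moves", "arguments": {
  "commands": [
    [0,0,-0.0015,0,0,0,1],
    [0,0,-0.0015,0,0,0,1],
    [0,0,-0.0015,0,0,0,1]
  ]
}}

```text
time: 11.25
tool_pos: [0.5606, 0.0735, 0.0601]
ee_rot: [0.0, -0.707, 0.707, -0.001]
contact_force: [-5.0, -2.6, 17.0]
width: 0.0008
```

The tag is hard on its stop: 17 N at z = 0.060 with no further travel. Now I retreat straight up and then back, clear of the mounts.

>>> {"name": "apply_moves", "arguments": {
  "commands": [
    [0,0,0.01,0,0,0,1],
    [0,0,0.05,0,0,0,1],
    [0,0,0.1,0,0,0,1],
    [0,0,0.14,0,0,0,1],
    [-0.05,0,0.16,0,0,0,1],
    [-0.1,0,0.16,0,0,0,1],
    [-0.15,0,0.16,0,0,0,1],
    [-0.16,0,0.16,0,0,0,1],
    [-0.16,0,0.16,0,0,0,1],
    [-0.16,0,0.16,0,0,0,1]
  ]
}}

```text
time: 12.25
tool_pos: [0.4015, 0.0735, 0.2187]
ee_rot: [0.0, 0.707, -0.707, 0.001]
contact_force: [-1.1, -0.2, 0.1]
width: 0.0005
```

```bash
python3 look.py 4
python3 - <<'E'
from h import *
from cell import read_camera
c=read_camera("top"); c0=dict(np.load("top0.npz"))
f=c["frame"];cv2.imwrite("pics/t4.png",cv2.resize(f[170:250,150:310,::-1],None,fx=4.4,fy=4.4))
E
```

```text
[0.40145817 0.07354091 0.21870878] [-1.09443364 -0.19700657  0.10905463] 12.25
```

View pics/s4.png

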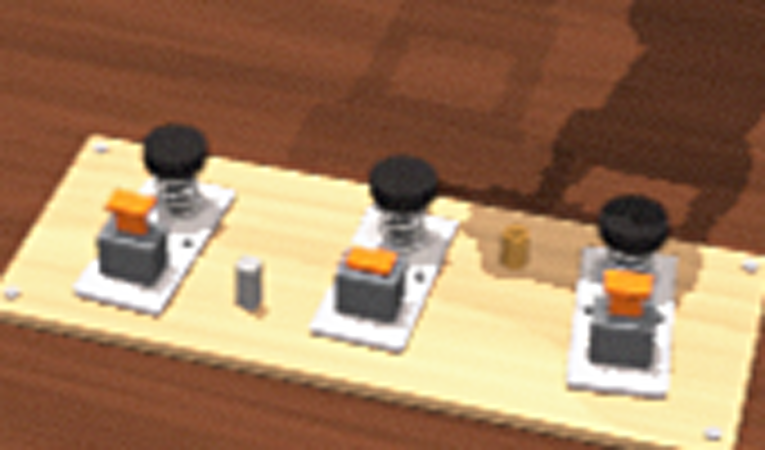

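View pics/t4.png

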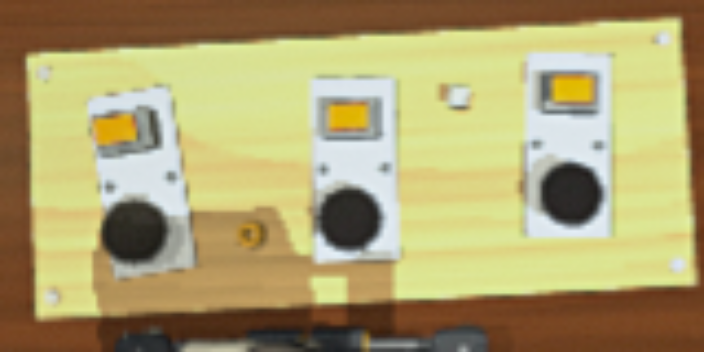

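The scene view shows the middle tag down on its holder at (370,260). The other tags are up at (130,212) and (628,293), and all three pads are up. Spacer and standoff haven't moved. Handing in.

```bash
python3 -c "
from cell import arm
print(arm.job_done())"
```

```text
the job is handed in; nothing more can be done
None
```

The middle mount is the soft one, and I pushed its orange tag fully down. I handed the job in at about 12.4 s of the 48 s allowed.

I pressed the pads left, middle, right, each to about 10–11 mm:

| Mount | Force at full press | Stiffness |
|---|---|---|
| Left | about 11.3 N | about 1.0 N/mm |
| Middle | about 4 N | about 0.3 N/mm (softest) |
| Right | about 7.4 N | about 0.6 N/mm |

- **Tag:** the middle tag stopped at z = 0.060 m and did not move further under 17 N, so it is on its stop.
- **Last pictures:** the middle tag is down, the other two tags are up and all three pads are back up. The spacer and standoff are where they were, and the arm is clear. I did not check the other loose items again at the end, but the arm went nowhere near them at low height.
- **Disagreements:** the wrist and top cameras differed by up to about 4 mm on the left pad, with no effect on the presses. Sideways forces of 2–4 N, which I did not explain, showed up while pressing the middle and right pads. The three stiffnesses were still clearly apart.

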